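# Hang a second picking bin on the hook rail, snug beside the first

### The job

Hang the blue bin that stands on the bench on the hook rail of the white rack, beside the blue bin that already hangs there and without unhooking that one. Then slide it gently along the rail, pushing the first bin ahead of it, until the pair sits snug together and bears lightly on the rubber buffer of the yellow end stop; let go, and leave everything else on the bench where it is.

Things in the scene. Friction and masses are not known exactly. Their poses are not given: they have to be found in the camera images.
- new_bin_center (a point): the bin to hang: blue plastic picking bin standing on the bench, steel fittings in it, 0.18 to 0.37 kg in all. 82 mm wide (y), 150 mm deep (x), 70 mm tall; point at its centre, half-way up; z up, +x towards its hanging lip. Its plastic slides easily on the rail. Hung fully home and level, this point is 31 mm below the rail's top edge and 79 mm in front of the rail's middle plane; let go, the bin sags forward by 3 degrees.
- new_bin_grip (a point): the place to take hold of that bin: middle of the top edge of its cross-wall, 35 mm above its centre. The wall (same blue) is 8 mm thick along the bin's x, 76 mm wide, and goes straight down to the floor; before and behind it are open compartments 68 mm long and 76 mm wide, with fittings in the lowest 25 mm only. Axes as the bin's.
- new_bin_lip (a point): middle of that bin's hanging lip: in the mouth of its slot, 20 mm below the rim, 78.5 mm behind (+x of) the centre; axes as the bin's. The lip runs the whole width: a 4 mm thick ledge level with the rim, and a 3 mm flange that turns down 20 mm below the rim. Slot between the back wall's outer face (x = 75 mm) and the flange (x = 82 mm): 7 mm wide, 16 mm deep under the ledge, square edges.
- hung_bin_center (a point): the first bin, hanging loosely on the rail, brass fittings in it, 0.18 to 0.37 kg: the same moulding as the bin to hang, same axes. 82 mm wide (y), 150 mm deep (x), 70 mm tall; point at its centre, half-way up; z up, +x towards its hanging lip. At the start its side is 15 to 81 mm short of the buffer; it slides along the rail at a steady push of some 1 to 5 N, and unhooks if raised 16 mm.
- rack: white steel bench rack, screwed down, rigid, 360 mm long. Origin on the bench below the middle of the rail; +y runs along the rail to the yellow stop, bins hang on its -x side, z up. Plates 6 mm thick at both ends reach 58 mm forward of the rail and 12 mm above it (the yellow one at +y); uprights stand behind the rail's ends.
- rail_top (a point): middle of the hook rail's top edge, 126 mm above the bench, axes as the rack's. The rail is one long upright strip, 5 mm thick (2.5 mm to either side), 40 mm tall, 340 mm long between the end plates, square-edged and open behind; a bin's lip hooks over it. A second strip, 49 to 63 mm below this edge, its face 1 mm behind the rail's front face, steadies the bins' backs.
- yellow_stop: bracket of the adjustable end stop: yellow plate closing the +y end of the rail, axes as the rack's, origin on the bench below its inner face, 170 mm along the rail from its middle. A bolt through it carries a black rubber buffer, 24 mm across, facing the bins 26 mm below the rail's top edge. How far the buffer reaches out from the plate, 8 to 46 mm, is not measured; it gives 6 N per mm, up to 3 mm.
- red_bin_center (a point): red reject bin standing on the bench, the same moulding as the blue ones with dark fittings: not to be moved. 82 mm wide (y), 150 mm deep (x), 70 mm tall; point at its centre, half-way up; z up, +x towards its hanging lip. 
- caliper: digital caliper lying on the bench, 235 mm long (own y), 13 mm high, origin under its beam's middle: bystander
- ring_gauge: steel ring gauge lying flat, 60 mm outside, 20 mm high, origin at its underside's centre: bystander
- solvent: amber solvent bottle, 54 mm across, 130 mm tall, origin at its underside's centre: bystander
- case: closed orange instrument case, 90 x 160 x 35 mm, origin at its underside's centre: bystander
- carton: small white carton, 75 x 95 x 50 mm, origin at its underside's centre: bystander
- plug_gauge: double-ended steel plug gauge lying on the bench, 128 mm long (own x), 20 mm across, origin under its middle: bystander

How it is judged:
On the way:
1. the second bin is hooked over the rail, its lip fully down, beside the first bin (z of new_bin_center in the frame of rack between 0.0865 and 0.0985 m and x of new_bin_center in the frame of rack between -0.0855 and -0.0735 m and angle between new_bin_center's own z axis and vertical below 0.12 rad and angle between the y axis of new_bin_center and the y axis of rack, either way round below 0.05 rad), for 0.2 s.
At the end, for the whole second after the job is handed in: Both blue bins hang at rest, lips fully down on the rail (centres 27.5 to 39.5 mm below its top edge, lean under 0.12 rad, square within 0.05 rad); the gap between them is under 2.5 mm and the first still bears on the buffer of the yellow stop (over 0.2 N) (all of step 1 and z of hung_bin_center in the frame of rack between 0.0865 and 0.0985 m and x of hung_bin_center in the frame of rack between -0.0855 and -0.0735 m and angle between hung_bin_center's own z axis and vertical below 0.12 rad and angle between the y axis of hung_bin_center and the y axis of rack, either way round below 0.05 rad and y of new_bin_center in the frame of hung_bin_center above -0.0845 m and contact force between hung_bin and yellow_stop above 0.2 N and linear speed of each of new_bin, hung_bin below 0.01 m/s); the robot touches nothing.
It fails at once if the bins are rammed together: more than 15 N between the two blue bins (contact force between new_bin and hung_bin above 15 N).
It fails at once if the rack is forced: more than 20 N between the bin and the rack while the bin is held (contact force between new_bin and rack above 20 N and contact force between the fingers and new_bin above 10 N).
It fails at once if the first bin is unhooked (raised 10 mm, dropped 10 mm or tipped by more than 0.2 rad) (z of hung_bin_center in the frame of rack above 0.101 m or z of hung_bin_center in the frame of rack below 0.08 m or angle between hung_bin_center's own z axis and vertical above 0.2 rad).
It fails at once if something else on the bench is moved by more than 20 mm (distance of any of red_bin_center, caliper, ring_gauge, solvent, case, carton, plug_gauge from where it was at the start of the episode above 0.02 m).
It also fails if it takes over 58 s, if anything falls off the work surface, if the arm or the gripper's body presses on something with over 40 N, if the wrist force passes 120 N, or if a joint passes its speed limit or range.

### The arm

A 6-joint arm with a two-finger parallel gripper is mounted at the origin on the work surface. World frame = base frame: x ahead of the robot, y to its left, z up, the work surface at z = 0. Lengths are in m, angles in rad, forces in N, time in s.
With the tool pointing down it reaches from about 0.35 to 0.925 m from the base axis. Payload 6.4 kg.
Tool frame: the origin (TCP) lies midway between the tips of the shut fingers; the grasp point (between the pads) lies grasp_offset behind it (grasp_offset is the distance from the TCP to the grasp point, in m); z points along the fingers, y is the direction in which the jaws open and shut (so a half turn about z gives the same grasp; the last joint's range is limited). The gripper opens to 94 mm and grips with 3 to 60 N. Pads are 16 mm wide; open, the fingers measure 119 mm over their backs; the gripper's body (75 mm by 177 mm) begins 78 mm behind the grasp point.
Start: joints at [0.968, 0.245, 1.558, -0, 1.339, -0.174], TCP at [0.27, 0.591, 0.205] pointing down, gripper open.
Joint ranges: [-3.13, 3.13], [-1.02, 2.26], [0.13, 2.54], [-0.95, 4.09], [0.21, 2.88], [-2.74, 2.74]. Speed limits (rad/s): [2.57, 2.57, 3.14, 3.14, 3.14, 3.14].

### API

Orientations are given as a rotation vector (axis times angle).
In Python, from cell import * gives the robot as it stands.
- The arm moves only by the tool jog_arm, never from a script. Its argument "increments" is a list of rows, each a list of 2 entries, a list of its own where there are three numbers: the shift along the world's x, y, z in mm, then the turn about the world's z in degrees. A call has 1 to 12 rows; each row is the pose to reach, as a shift and turn from the pose measured when the call began; what a row does not reach only later rows make up. A row lasts 1/8 s, in which the tool goes at most 62.5 mm and 10.7 degrees, less where a joint would pass 70% of its speed; a pose out of reach is approached as far as the arm can. A call with a gripper value outside its range is refused whole. "jaw" is the finger opening in mm, from 0 to 94, set as the call begins (left out, the last holds). The fingers move at their own pace and stop on an object; the grip force is fixed at half the most. Time passes only in rows, so rows that repeat a pose let the fingers close. It gives the time, the measured TCP pose, the force and the opening at its end, in the units of the state.
- state(): the state, without advancing time (a new reading comes with each control period).
- camera(name): name is "side" or "top"; returns a dict with "frame" (400x640x3 uint8, blue, green, red), "fx", "fy", "cx", "cy" (pixels), "D" ([k1, k2, p1, p2, k3] as OpenCV has them; the pictures are not rectified), "T" (4x4, takes a point from camera to world coordinates). Camera axes: x right, y up, looking along -z (the intrinsics and any distortion apply to the point x, -y, -z); pixel columns grow to the right and rows downward; lengths in m; the calibration is good to about 2 mm. A picture is of the moment at which its call begins. There is no depth.
- finish_job(): hands the job in, once; it reports no verdict.
Trained networks look in a picture, given as the dict that the camera call returned (one of the last four; its "shot" number tells which), for a name from the list of things; names that differ only in an ending like _2 or _b are one class to them, and where a whole thing is asked for, a point or a joint stands for the part that bears it (a point fixed in the world has none). Each returns a list of dicts, best first, with "p" (0 to 1); they miss things now and then, are a little off and sometimes report something else, mostly with a low value. They report only what shows in the picture. A call takes as long as a camera call.
- cut_out(picture, query): "pixels" (400x640 bool, what is visible of it).
- tip_of(picture, query): "at" ([x, y, z] in m, in the coordinates of the camera as it stood for that picture, good to about 4 mm: a listed point, or the origin of a listed thing).
The state is a dict: "t": time; "joints": joint angles; "qd": joint speeds; "joint_efforts": joint torques, N m; "tool_pos": TCP position; "orientation": TCP orientation; "contact_force": force on the tool from outside, world axes, zero at the start; "ft_torque": the same for the moment, N m; "width": finger opening in m.
Only numpy, scipy, OpenCV 4.12 (cv2) and the standard library are available. Lean on these libraries where they do the work, as an engineer would, in place of code of your own. Each camera call takes 0.05 s, during which the arm holds its last target.

## Working session

There is one attempt and no reset: what is moved stays moved. The work goes in short steps, Python scripts to look and compute and a tool call to move; the robot and the scene stay as the last step left them, time stands still between calls to the robot, and variables do not carry over. Pictures are saved under pics/ and viewed, and the job is handed in when it is done.

Besides the shell and the picture viewer there is one more tool, called as name(argument=value, ...), one argument or row to a line, values as JSON. jog_arm: Moves the arm, as the interface text tells. Its arguments: {"type":"object","properties":{"increments":{"type":"array","items":{"type":"array"}},"jaw":{"type":"number"}},"required":["increments"]}

```bash
ls; mkdir -p pics
cat > h.py <<'E'
from cell import *
import numpy as np, cv2
def world(pic,at):
    return (pic["T"]@np.r_[at,1])[:3]
def proj(pic,P):
    P=np.atleast_2d(P); Ti=np.linalg.inv(pic["T"])
    c=(Ti[:3,:3]@P.T).T+Ti[:3,3]
    c=c*[1,-1,-1]
    K=np.array([[pic["fx"],0,pic["cx"]],[0,pic["fy"],pic["cy"]],[0,0,1]])
    return cv2.projectPoints(c,np.zeros(3),np.zeros(3),K,np.array(pic["D"],float))[0][:,0]
def ray(pic,uv):
    K=np.array([[pic["fx"],0,pic["cx"]],[0,pic["fy"],pic["cy"]],[0,0,1]])
    u=cv2.undistortPoints(np.array(uv,float).reshape(-1,1,2),K,np.array(pic["D"],float))[:,0]
    d=np.c_[u[:,0],-u[:,1],-np.ones(len(u))]
    return pic["T"][:3,3],(pic["T"][:3,:3]@d.T).T
def at_z(pic,uv,z):
    o,d=ray(pic,uv); return o+d*((z-o[2])/d[:,2])[:,None]
E
python3 - <<'E'
from h import *
print(state())
try: print(grasp_offset)
except Exception as e: print(e)
names="new_bin_center new_bin_grip new_bin_lip hung_bin_center rack rail_top yellow_stop red_bin_center caliper ring_gauge solvent case carton plug_gauge".split()
for c in ["side","top"]:
    p=camera(c); cv2.imwrite(f"pics/{c}0.png",p["frame"]); print(c,p["fx"],p["T"].round(3).tolist())
    for n in names:
        r=tip_of(p,n)
        print(n,[(world(p,x["at"]).round(4).tolist(),round(x["p"],2)) for x in r[:3]])
E
```

```text
pics
{'t': 0.0, 'joints': array([ 9.67879700e-01,  2.45789869e-01,  1.55902369e+00,  3.18994106e-05,
        1.33869307e+00, -1.74117902e-01]), 'qd': array([ 1.10058209e-03, -1.22736337e-03,  7.92168385e-04, -8.15318229e-04,
       -1.00953908e-03, -6.66316039e-05]), 'joint_efforts': array([ 8.28104312e-04, -4.15843284e+01, -3.14599943e+01,  6.85005100e-02,
        3.33456765e-02, -1.28029628e-04]), 'tool_pos': array([0.26990433, 0.59064725, 0.20435565]), 'orientation': array([-6.68257751e-01, -3.06892372e+00,  2.76327440e-03]), 'contact_force': array([-0.35007076, -0.31563047, -0.50567831]), 'ft_torque': array([-0.0034424 ,  0.02836143,  0.02580769]), 'width': 0.09379323434459717}
0.0188
side 447.99778896557217 [[0.667, 0.39, -0.635, -0.317], [-0.745, 0.338, -0.575, -0.811], [-0.01, 0.856, 0.516, 0.772], [0.0, 0.0, 0.0, 1.0]]
new_bin_center [([0.4844, -0.3961, 0.0327], 0.73), ([0.3547, 0.1803, 0.0004], 0.66), ([0.4525, -0.2305, 0.0343], 0.51)]
new_bin_grip [([0.4827, -0.4059, 0.0664], 0.67)]
new_bin_lip [([0.5647, -0.3923, 0.0502], 0.89)]
hung_bin_center [([0.5224, 0.1239, 0.092], 0
[... 972 characters left out ...]
([0.5247, 0.1241, 0.0893], 0.17)]
hung_bin_center [([0.5218, 0.1231, 0.089], 0.61)]
rack [([0.5939, 0.0628, 0.0029], 0.94)]
rail_top [([0.5949, 0.0614, 0.1263], 0.77), ([0.5943, 0.0649, -0.0012], 0.37)]
yellow_stop [([0.6094, 0.229, 0.0012], 0.63)]
red_bin_center [([0.4552, -0.2266, 0.039], 0.64)]
caliper [([0.3337, 0.4655, 0.0023], 0.78), ([0.5925, 0.0616, -0.003], 0.45)]
ring_gauge [([0.5995, -0.5116, 0.0009], 0.52), ([0.5635, -0.3907, 0.0479], 0.27)]
solvent [([0.6347, -0.2968, -0.0029], 0.77)]
case [([0.3975, -0.5772, 0.0006], 0.67)]
carton [([0.4838, 0.4243, 0.0024], 0.97), ([0.3557, 0.1766, 0.0008], 0.67), ([0.636, -0.2959, -0.0022], 0.23)]
plug_gauge [([0.3595, 0.1797, 0.0012], 0.71)]
```

View pics/side0.png

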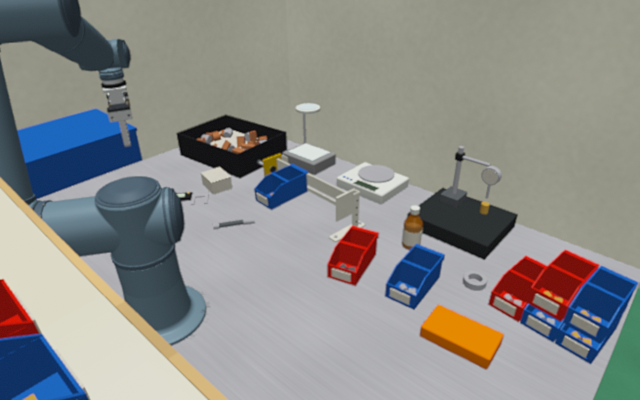

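View pics/top0.png

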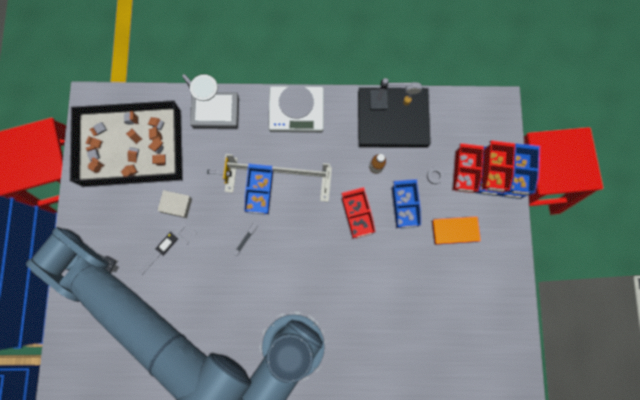

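```bash
cat >> h.py <<'E'
def pose(x,y,z,yaw):
    c,s=np.cos(yaw),np.sin(yaw); T=np.eye(4); T[:2,:2]=[[c,-s],[s,c]]; T[:3,3]=[x,y,z]; return T
def tf(T,P): return np.asarray(P)@T[:3,:3].T+T[:3,3]
def seg(img,pic,A,B,col,s,off):
    t=np.linspace(0,1,8)[:,None]; P=proj(pic,np.array(A)*(1-t)+np.array(B)*t)
    P=((P-off+0.5)*s-0.5); cv2.polylines(img,[np.round(P*16).astype(np.int32)],False,col,1,cv2.LINE_AA,4)
def boxsegs(lo,hi):
    import itertools
    C=np.array(list(itertools.product(*zip(lo,hi))))
    return [(C[i],C[j]) for i in range(8) for j in range(i) if (C[i]!=C[j]).sum()==1]
def overlay(pic,items,u0,v0,w,h,s,fn):
    im=cv2.resize(pic["frame"][v0:v0+h,u0:u0+w],None,fx=s,fy=s,interpolation=cv2.INTER_CUBIC)
    for T,segs,col in items:
        for a,b in segs: seg(im,pic,tf(T,a),tf(T,b),col,s,np.array([u0,v0]))
    cv2.imwrite(fn,im)
BIN=boxsegs([-.075,-.041,-.035],[.075,.041,.035])+[([.082,-.041,.035],[.082,.041,.035])]
RAIL=boxsegs([-.0025,-.17,.086],[.0025,.17,.126])
E
python3 - <<'E'
from h import *
T=pose(.595,.0625,0,-.087)
for c,wins in [("top",[(210,140,140,90),(330,150,110,90)]),("side",[(240,140,130,110),(310,210,140,110)])]:
    p=camera(c)
    for i,(u,v,w,h) in enumerate(wins):
        m=[(T,RAIL,(0,255,0)),(pose(.522,.1235,.0915,-.087),BIN,(255,255,0)),(pose(.4847,-.396,.035,.05),BIN,(255,255,0)),(pose(.4535,-.2277,.035,.1),BIN,(0,255,255))]
        s=5
        overlay(p,m,u,v,w,h,s,f"pics/o_{c}{i}.png"); cv2.imwrite(f"pics/r_{c}{i}.png",cv2.resize(p["frame"][v:v+h,u:u+w],None,fx=5,fy=5,interpolation=cv2.INTER_CUBIC))
E
```

```text
(no output)
```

View pics/o_top0.png

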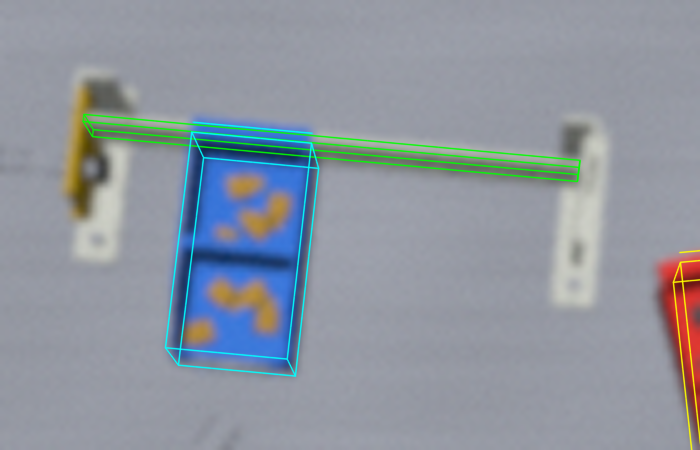

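View pics/o_top1.png

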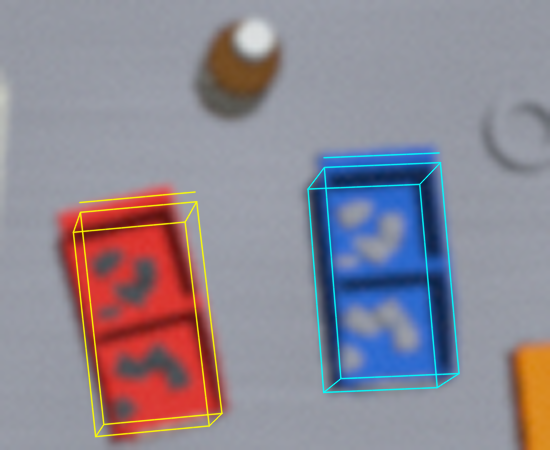

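View pics/o_side0.png

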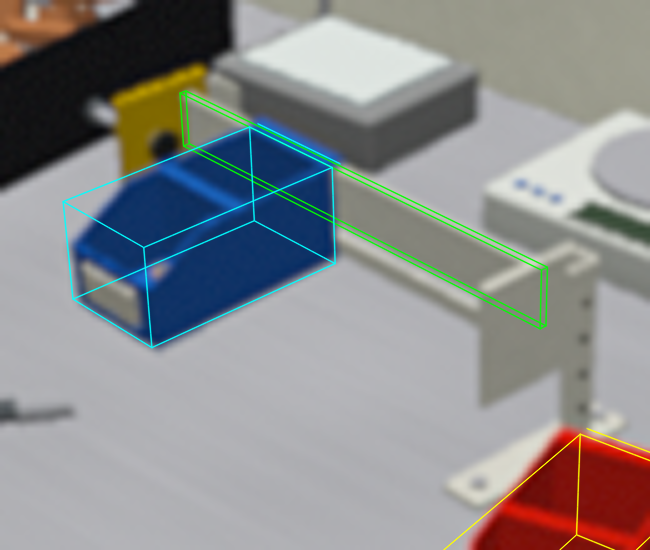

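View pics/o_side1.png

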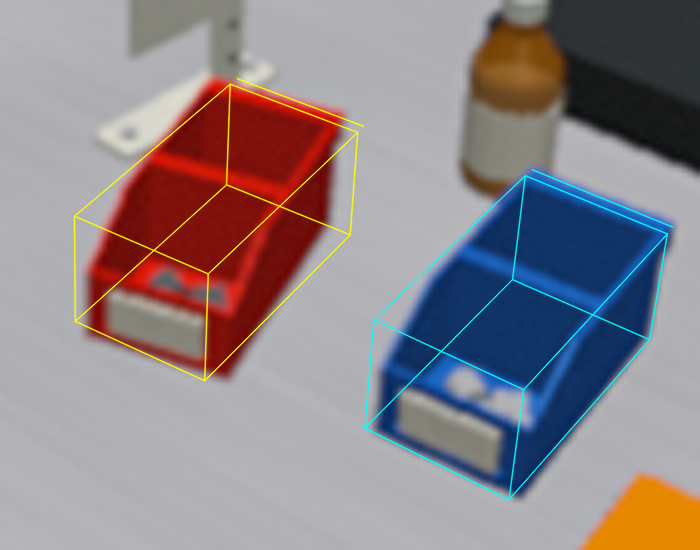

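jog_arm(
  increments=[
    [[25,-45,10],-6],
    [[50,-90,20],-12],
    [[75,-140,25],-18],
    [[100,-190,25],-24],
    [[125,-240,25],-30],
    [[145,-290,25],-36],
    [[165,-340,25],-42],
    [[180,-390,25],-48],
    [[195,-440,25],-54],
    [[205,-490,25],-60],
    [[210,-540,25],-62.5],
    [[212,-590,25],-62.5],
  ],
  jaw=60,
)

```text
t: 3.1
tool_pos: [0.4823, -0.0005, 0.2307]
orientation: [2.164, 2.277, 0.001]
contact_force: [0.5, 0.2, -0.8]
width: 0.0599
```

jog_arm(
  increments=[
    [[1,-50,0],0],
    [[1,-100,0],0],
    [[1,-155,0],0],
    [[2,-210,0],0],
    [[2,-265,0],0],
    [[3,-315,0],0],
    [[3,-360,-5],0],
    [[4,-385,-30],0],
    [[4,-396.5,-70],0],
    [[4,-396.5,-110],0],
    [[4,-396.5,-125],0],
    [[4,-396.5,-125],0],
  ],
)

```text
t: 4.6
tool_pos: [0.4861, -0.3966, 0.1053]
orientation: [-2.163, -2.277, -0.001]
contact_force: [1.0, 0.0, 1.0]
width: 0.0603
```

Run:
```python
from h import *
s=state(); print(s["tool_pos"],s["t"])
for c,(u,v,w,h) in [("top",(350,150,110,90)),("side",(350,170,140,140))]:
    p=camera(c)
    overlay(p,[(pose(.486,-.397,.035,.05),BIN,(255,255,0))],u,v,w,h,5 if c=="top" else 4,f"pics/g_{c}.png")
```

```text
[ 0.48614063 -0.39662415  0.10526146] 4.6
```

View pics/g_top.png

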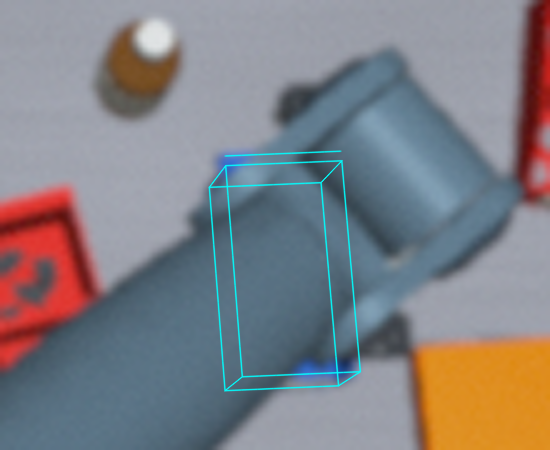

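View pics/g_side.png

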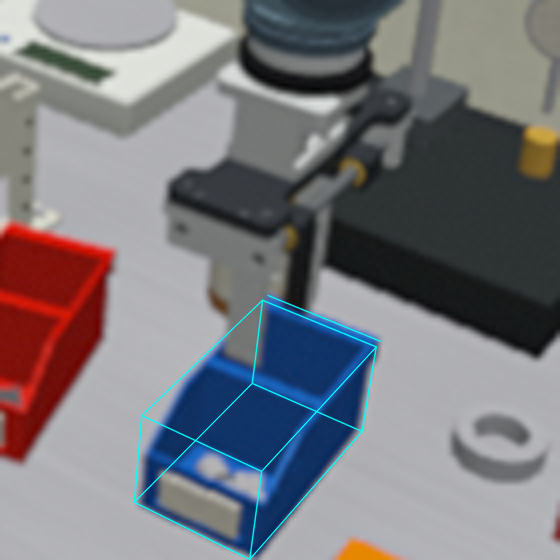

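jog_arm(
  increments=[
    [[0,-1,-25],0],
    [[0,-1,-50],0],
    [[0,-1,-62],0],
    [[0,-1,-68],0],
    [[0,-1,-68],0],
  ],
)

```text
t: 5.32
tool_pos: [0.4876, -0.3992, 0.0404]
orientation: [2.161, 2.274, -0.0]
contact_force: [0.3, -0.0, 0.8]
width: 0.0603
```

jog_arm(
  increments=[
    [[0,0,0],0],
    [[0,0,0],0],
    [[0,0,0],0],
    [[0,0,0],0],
    [[0,0,0],0],
    [[0,0,0],0],
  ],
  jaw=0,
)

```text
t: 6.08
tool_pos: [0.4875, -0.3991, 0.0404]
orientation: [2.161, 2.275, -0.0]
contact_force: [0.6, 0.6, 0.0]
width: 0.0077
```

Run:
```python
from h import *
s=state(); print({k:np.round(v,4) for k,v in s.items()})
```

```text
{'t': np.float64(6.075), 'joints': array([-8.6580e-01,  3.8870e-01,  1.7054e+00,  3.0000e-04,  1.0432e+00,
       -9.1730e-01]), 'qd': array([-0.0017, -0.0013,  0.0006,  0.0004,  0.0031, -0.0005]), 'joint_efforts': array([-4.32200e-01, -4.25221e+01, -2.68268e+01,  1.52300e-01,
       -1.18400e-01, -3.11000e-02]), 'tool_pos': array([ 0.4875, -0.3991,  0.0404]), 'orientation': array([ 2.1608e+00,  2.2746e+00, -3.0000e-04]), 'contact_force': array([0.5785, 0.5884, 0.0354]), 'ft_torque': array([-0.171 ,  0.307 , -0.0123]), 'width': np.float64(0.0077)}
```

jog_arm(
  increments=[
    [[0,0,10],0],
    [[0,0,40],0],
    [[0,0,80],0],
    [[0,0,120],0],
    [[0,10,160],0],
    [[0,45,165],-1],
    [[0,90,165],-2],
    [[0,135,165],-3],
    [[0,185,165],-4],
    [[0,235,165],-5],
    [[0,285,165],-6],
    [[0,330,165],-7.9],
  ],
)

```text
t: 7.58
tool_pos: [0.4868, -0.0672, 0.2053]
orientation: [2.314, 2.12, -0.001]
contact_force: [1.0, 0.7, -3.5]
width: 0.0083
```

jog_arm(
  increments=[
    [[0,30,0],-0.5],
    [[0,60,0],-0.5],
    [[0,85,0],-0.5],
    [[0,100,-5],-0.5],
    [[0,105,-20],-0.5],
    [[0,105,-30],-0.5],
    [[0,105,-30],-0.5],
    [[0,105,-30],-0.5],
  ],
)

```text
t: 8.57
tool_pos: [0.487, 0.0372, 0.1753]
orientation: [2.324, 2.109, -0.001]
contact_force: [0.5, -0.5, -2.4]
width: 0.0082
```

Run:
```python
from h import *
s=state(); print(s["t"],s["tool_pos"],s["orientation"],s["contact_force"],s["ft_torque"],s["width"])
for c,(u,v,w,h) in [("top",(210,140,140,90)),("side",(240,110,150,140))]:
    p=camera(c)
    for n in ["new_bin_center","new_bin_lip","rail_top","hung_bin_center"]:
        print(c,n,[(world(p,x["at"]).round(4).tolist(),round(x["p"],2)) for x in tip_of(p,n)[:2]])
    tp=s["tool_pos"]; r=s["orientation"]
    yaw=2*np.arctan2(r[1],r[0])-np.pi/2; print(np.degrees(yaw))
    overlay(p,[(pose(*(tp+[0,0,-.0054]),yaw),BIN,(255,255,0)),(pose(.595,.0625,0,-.087),RAIL,(0,255,0))],u,v,w,h,5 if c=="top" else 4,f"pics/c_{c}.png")
```

```text
8.575 [0.48699476 0.03723276 0.17533102] [ 2.32372616e+00  2.10851174e+00 -8.55457740e-04] [ 0.45412979 -0.53513731 -2.38749115] [-0.0804034   0.06827414 -0.00311718] 0.008249007926165343
top new_bin_center []
top new_bin_lip [([0.6345, -0.2947, -0.0014], 0.17)]
top rail_top []
top hung_bin_center [([0.5228, 0.1261, 0.0889], 0.63)]
-5.559809917963289
side new_bin_center [([0.4879, 0.0395, 0.1672], 0.77)]
side new_bin_lip [([0.5651, 0.0313, 0.1841], 0.6), ([0.4487, -0.227, 0.0366], 0.28)]
side rail_top [([0.5968, 0.0559, 0.121], 0.79), ([0.4007, -0.5734, -0.0035], 0.47)]
side hung_bin_center [([0.5249, 0.1203, 0.0927], 0.93)]
-5.559809917963289
```

View pics/c_top.png

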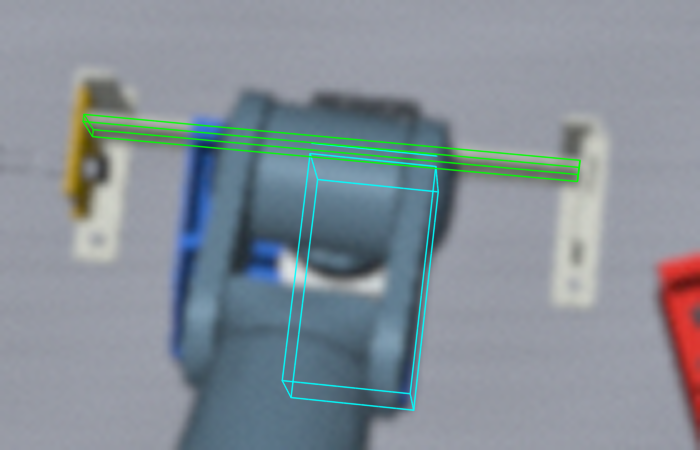

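View pics/c_side.png

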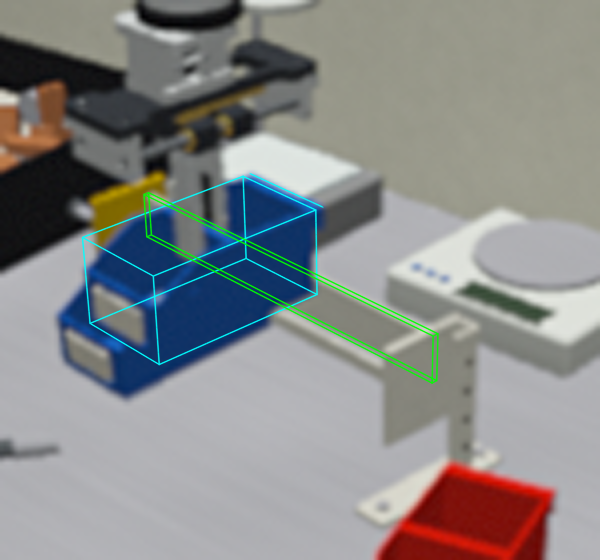

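Run:
```python
from h import *
p=camera("top"); g=cv2.imread("pics/top0.png").astype(float).mean(2)
# along rail sample: perpendicular profiles at rack-y stations
for base in [(.595,.0625,-.087)]:
  T=pose(base[0],base[1],0,base[2])
  xs=np.arange(-.02,.0201,.0005)
  for y0,y1 in [(.105,.115),(.12,.135),(-.01,.005),(-.03,-.01),(-.05,-.03),(-.07,-.05),(-.09,-.07),(-.11,-.09),(-.13,-.11),(-.15,-.13)]:
    prof=0
    for y in np.linspace(y0,y1,12):
        uv=proj(p,tf(T,np.c_[xs,np.full_like(xs,y),np.full_like(xs,.126)])).astype(np.float32)
        prof=prof+cv2.remap(g.astype(np.float32),uv[:,:1],uv[:,1:],cv2.INTER_CUBIC)[:,0]
    prof/=12
    d=np.gradient(prof); 
    w=np.clip(prof-np.percentile(prof,60),0,None); 
    print(f"{(y0+y1)/2:.3f}", "bright",round(1e3*xs[prof.argmax()],1),"rise",1e3*xs[d.argmax()].round(4),"fall",1e3*xs[d.argmin()].round(4),prof[::8].round().astype(int))
```

```text
0.110 bright 3.0 rise -1.5 fall -11.5 [150 138 119 106 127 164 172 160 155 156 156]
0.128 bright 2.5 rise -2.5 fall -16.5 [151 134 113 103 125 162 168 155 154 156 155]
-0.003 bright 3.0 rise -4.0 fall -15.0 [149 133 117 107 131 167 173 162 158 158 157]
-0.020 bright 2.0 rise -3.0 fall -16.5 [152 135 113 105 131 169 173 162 158 158 159]
-0.040 bright 2.5 rise -3.5 fall -15.0 [153 136 119 109 133 170 174 162 157 158 158]
-0.060 bright 2.0 rise -2.5 fall -16.5 [153 135 115 106 134 171 173 162 156 156 157]
-0.080 bright 2.0 rise -3.5 fall -15.0 [150 132 113 107 133 169 172 160 156 156 157]
-0.100 bright 2.5 rise -2.5 fall -16.5 [149 132 113 105 133 168 171 160 156 155 155]
-0.120 bright 2.0 rise -3.5 fall -14.5 [148 132 115 108 133 167 170 159 155 155 154]
-0.140 bright 2.5 rise -2.5 fall -16.0 [148 131 112 105 133 167 169 158 155 155 155]
```

jog_arm(
  increments=[
    [[-1.6,-18,0],0.5],
    [[-1.6,-18,-20],0.5],
    [[-1.6,-18,-50],0.5],
    [[-1.6,-18,-75],0.5],
    [[-1.6,-18,-83],0.5],
    [[-1.6,-18,-83],0.5],
    [[-1.6,-18,-83],0.5],
    [[-1.6,-18,-83],0.5],
  ],
)

```text
t: 10.12
tool_pos: [0.486, 0.0197, 0.0934]
orientation: [2.312, 2.119, 0.001]
contact_force: [-1.0, -0.2, -2.7]
width: 0.0077
```

```bash
cat >> h.py <<'E'
def rk(s=None,x0=.595,y0=.0625,yaw=-.087):
    s=s or state(); c,n=np.cos(yaw),np.sin(yaw); d=s["tool_pos"]-[x0,y0,0]; f=s["contact_force"]; q=s["ft_torque"]
    r=s["orientation"]; a=np.degrees(2*np.arctan2(r[1],r[0])-np.pi/2)
    a=(a+90)%180-90
    R=np.array([[c,n],[-n,c]])
    print("t",s["t"],"xy",(1e3*R@d[:2]).round(2),"z",(1e3*d[2]).round(2),"yaw",a.round(2),"F",(R@f[:2]).round(2),f[2].round(2),"M",q.round(3),"w",s["width"].round(4))
E
python3 - <<'E'
from h import *
rk()
for c,(u,v,w,h) in [("side",(240,110,150,140))]:
    p=camera(c); s=state()
    tp=s["tool_pos"]
    overlay(p,[(pose(*(tp+[0,0,-.0054]),-.088),BIN,(255,255,0)),(pose(.595,.0625,0,-.087),RAIL,(0,255,0))],u,v,w,h,4,f"pics/d_{c}.png")
E
```

```text
Traceback (most recent call last):
  File "h.py", line 40, in rk
    print("t",s["t"],"xy",(1e3*R@d[:2]).round(2),"z",(1e3*d[2]).round(2),"yaw",a.round(2),"F",(R@f[:2]).round(2),f[2].round(2),"M",q.round(3),"w",s["width"].round(4))
                                                                                                                                                  ^^^^^^^^^^^^^^^^
AttributeError: 'float' object has no attribute 'round'
```

```bash
sed -i 's/s\["width"\].round(4)/round(s["width"],4)/' h.py
python3 - <<'E'
from h import *
rk()
for c,(u,v,w,h) in [("side",(240,110,150,140))]:
    p=camera(c); s=state()
    tp=s["tool_pos"]
    overlay(p,[(pose(*(tp+[0,0,-.0054]),-.088),BIN,(255,255,0)),(pose(.595,.0625,0,-.087),RAIL,(0,255,0))],u,v,w,h,4,f"pics/d_{c}.png")
E
```

```text
t 10.125 xy [-104.83  -52.14] z 93.42 yaw -5.0 F [-0.96 -0.26] -2.73 M [-0.07   0.087 -0.008] w 0.0077
```

View pics/d_side.png

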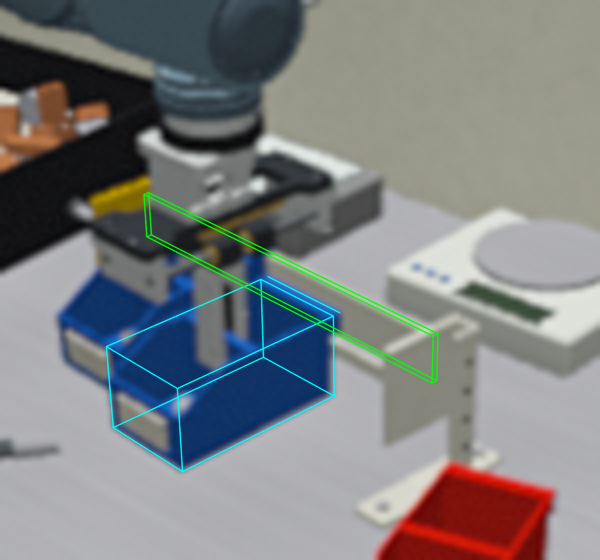

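jog_arm(
  increments=[
    [[5,-0.4,0],0],
    [[10,-0.9,0],0],
    [[14,-1.2,0],0],
    [[16,-1.4,0],0],
    [[16,-1.4,0],0],
    [[16,-1.4,0],0],
  ],
)

```text
t: 10.92
tool_pos: [0.5017, 0.0184, 0.0931]
orientation: [2.313, 2.119, 0.001]
contact_force: [-0.1, -0.0, -3.3]
width: 0.0078
```

```bash
python3 -c "
from h import *
rk()"
```

```text
t 10.925 xy [-89.11 -52.07] z 93.1 yaw -5.0 F [-0.07 -0.03] -3.28 M [-0.06   0.102  0.023] w 0.0078
```

jog_arm(
  increments=[
    [[1,-0.1,0],0],
    [[2,-0.2,0],0],
    [[3,-0.3,0],0],
    [[3,-0.3,0],0],
  ],
)

```text
t: 11.42
tool_pos: [0.5048, 0.018, 0.0931]
orientation: [2.313, 2.119, 0.001]
contact_force: [0.7, -0.5, -4.1]
width: 0.0081
```

jog_arm(
  increments=[
    [[1,-0.1,0],0],
    [[1,-0.1,0],0],
  ],
)

```text
t: 11.68
tool_pos: [0.5053, 0.0181, 0.0929]
orientation: [2.313, 2.12, -0.001]
contact_force: [-2.5, 1.5, -3.7]
width: 0.0076
```

jog_arm(
  increments=[
    [[1,-0.1,0],0],
    [[1,-0.1,0],0],
  ],
)

```text
t: 11.92
tool_pos: [0.5053, 0.0181, 0.0923]
orientation: [2.315, 2.121, -0.003]
contact_force: [-5.0, 0.9, -2.0]
width: 0.0078
```

```bash
python3 -c "
from h import *
rk()"
```

```text
t 11.925 xy [-85.51 -52.  ] z 92.35 yaw -5.0 F [-5.07  0.44] -2.04 M [-0.01   0.988 -0.038] w 0.0078
```

jog_arm(
  increments=[
    [[-2,0.2,0],0],
    [[-3,0.3,2],0],
    [[-3,0.3,10],0],
    [[-3,0.3,22],0],
    [[-3,0.3,30],0],
    [[-3,0.3,30],0],
    [[0,0,30],0],
    [[3,-0.3,30],0],
    [[6,-0.5,30],0],
    [[6,-0.5,30],0],
    [[6,-0.5,30],0],
    [[6,-0.5,30],0],
  ],
)

```text
t: 13.42
tool_pos: [0.5112, 0.0177, 0.1223]
orientation: [2.315, 2.121, -0.003]
contact_force: [-0.3, -0.8, -3.5]
width: 0.0076
```

Run:
```python
from h import *
rk()
for c,(u,v,w,h) in [("side",(240,110,150,140))]:
    p=camera(c); s=state()
    tp=s["tool_pos"]
    overlay(p,[],u,v,w,h,4,f"pics/e_{c}.png")
```

```text
t 13.425 xy [-79.58 -51.96] z 122.3 yaw -5.0 F [-0.28 -0.8 ] -3.49 M [-0.097  0.041 -0.012] w 0.0076
```

View pics/e_side.png

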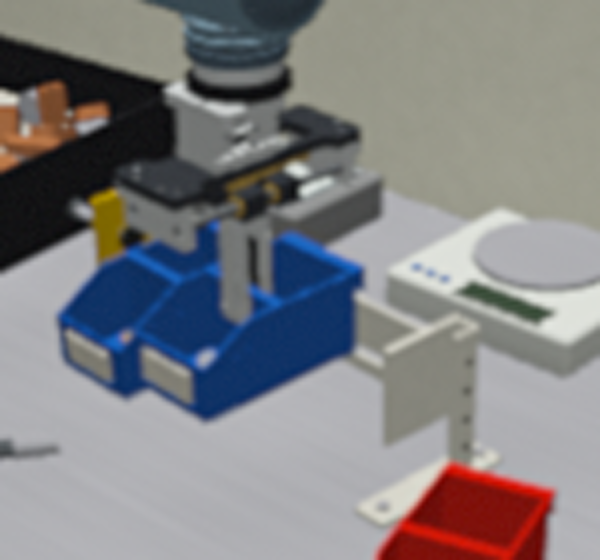

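jog_arm(
  increments=[
    [[0,0,-2],0],
    [[0,0,-4],0],
    [[0,0,-5],0],
    [[0,0,-6],0],
    [[0,0,-7],0],
    [[0,0,-7],0],
  ],
)

```text
t: 14.22
tool_pos: [0.5119, 0.0175, 0.116]
orientation: [2.314, 2.12, -0.002]
contact_force: [-1.0, 0.0, -0.5]
width: 0.0077
```

```bash
python3 -c "
from h import *
rk()"
```

```text
t 14.225 xy [-78.9  -52.03] z 116.01 yaw -5.01 F [-0.97 -0.05] -0.47 M [-0.085 -0.074 -0.064] w 0.0077
```

jog_arm(
  increments=[
    [[-0.5,0,-0.5],0],
    [[-0.5,0,-1],0],
    [[-0.5,0,-1],0],
  ],
)

```text
t: 14.6
tool_pos: [0.5119, 0.0175, 0.1156]
orientation: [2.313, 2.12, -0.001]
contact_force: [-1.7, 0.7, 2.3]
width: 0.008
```

```bash
python3 -c "
from h import *
rk()"
```

```text
t 14.6 xy [-78.89 -52.06] z 115.65 yaw -5.0 F [-1.77  0.57] 2.32 M [-0.007 -0.166 -0.04 ] w 0.008
```

jog_arm(
  increments=[
    [[0,0,2],0],
    [[0,0,3],0],
    [[1,0,3],0],
    [[2.2,-0.2,3],0],
    [[2.2,-0.2,3],0],
    [[2.2,-0.2,3],0],
  ],
)

```text
t: 15.35
tool_pos: [0.514, 0.0173, 0.1185]
orientation: [2.313, 2.12, -0.001]
contact_force: [-0.7, -0.1, -4.1]
width: 0.0082
```

```bash
python3 -c "
from h import *
rk()"
```

```text
t 15.35 xy [-76.75 -52.1 ] z 118.55 yaw -5.0 F [-0.68 -0.21] -4.13 M [-0.12   0.102 -0.007] w 0.0082
```

Now down past the earlier contact height.

jog_arm(
  increments=[
    [[0.2,0,-1.5],0],
    [[0.2,0,-3],0],
    [[0.2,0,-4],0],
    [[0.2,0,-5],0],
    [[0.2,0,-5],0],
  ],
)

```text
t: 15.98
tool_pos: [0.5142, 0.0173, 0.1134]
orientation: [2.314, 2.12, -0.001]
contact_force: [-0.3, 0.6, -4.2]
width: 0.0076
```

```bash
python3 -c "
from h import *
rk()"
```

```text
t 15.975 xy [-76.62 -52.03] z 113.45 yaw -5.0 F [-0.35  0.58] -4.17 M [-0.072  0.06  -0.028] w 0.0076
```

jog_arm(
  increments=[
    [[0,0,-2],0],
    [[0,0,-4],0],
    [[0,0,-6],0],
    [[0,0,-8],0],
    [[0,0,-9.5],0],
    [[0,0,-10.5],0],
    [[0,0,-10.5],0],
    [[0,0,-10.5],0],
  ],
)

```text
t: 16.98
tool_pos: [0.5142, 0.0173, 0.103]
orientation: [2.313, 2.12, -0.001]
contact_force: [-0.7, 0.4, -3.4]
width: 0.0078
```

```bash
python3 -c "
from h import *
rk()"
```

```text
t 16.975 xy [-76.55 -52.06] z 103.03 yaw -5.0 F [-0.74  0.33] -3.45 M [-0.051  0.131 -0.012] w 0.0078
```

jog_arm(
  increments=[
    [[0,0,-1],0],
    [[0,0,-1.8],0],
    [[0,0,-2.5],0],
    [[0,0,-2.5],0],
  ],
)

```text
t: 17.48
tool_pos: [0.5142, 0.0173, 0.1004]
orientation: [2.314, 2.12, -0.001]
contact_force: [-0.3, -0.4, -2.5]
width: 0.0076
```

```bash
python3 -c "
from h import *
rk()"
```

```text
t 17.475 xy [-76.62 -52.05] z 100.42 yaw -5.0 F [-0.27 -0.39] -2.46 M [-0.005  0.085 -0.019] w 0.0076
```

jog_arm(
  increments=[
    [[0,0,-0.7],0],
    [[0,0,-0.7],0],
    [[0,0,-0.7],0],
  ],
)

```text
t: 17.85
tool_pos: [0.5145, 0.0173, 0.1]
orientation: [2.313, 2.12, -0.0]
contact_force: [0.0, 0.5, -1.8]
width: 0.0078
```

```bash
python3 -c "
from h import *
rk()"
```

```text
t 17.85 xy [-76.27 -52.06] z 100.03 yaw -5.0 F [0.01 0.49] -1.84 M [-0.021 -0.074  0.031] w 0.0078
```

jog_arm(
  increments=[
    [[0.2,2,0],0],
    [[0.4,5,0],0],
    [[0.7,8,0],0],
    [[1,11,0],0],
    [[1.2,14,0],0],
    [[1.4,16,0],0],
    [[1.4,16,0],0],
  ],
)

```text
t: 18.73
tool_pos: [0.5159, 0.0335, 0.1001]
orientation: [2.313, 2.12, 0.0]
contact_force: [-1.1, 0.7, -2.0]
width: 0.0076
```

Run:
```python
from h import *
rk()
p=camera("side"); overlay(p,[],240,110,150,140,4,"pics/f_side.png")
p=camera("top"); overlay(p,[],210,140,140,90,5,"pics/f_top.png")
```

```text
t 18.725 xy [-76.27 -35.78] z 100.05 yaw -4.98 F [-1.15  0.62] -1.95 M [-0.018 -0.04   0.025] w 0.0076
```

View pics/f_side.png

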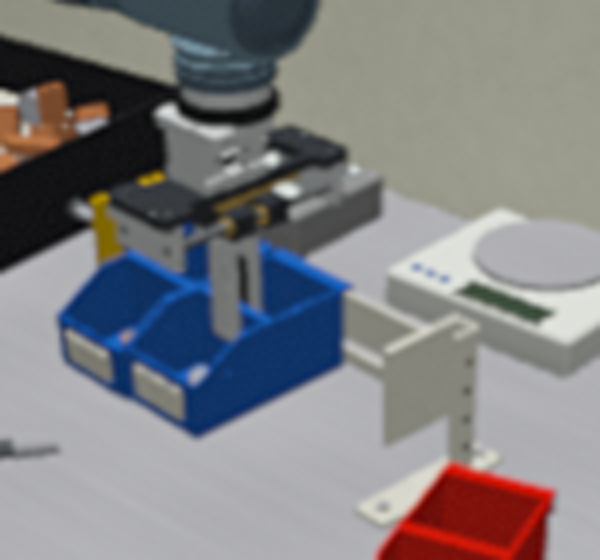

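View pics/f_top.png

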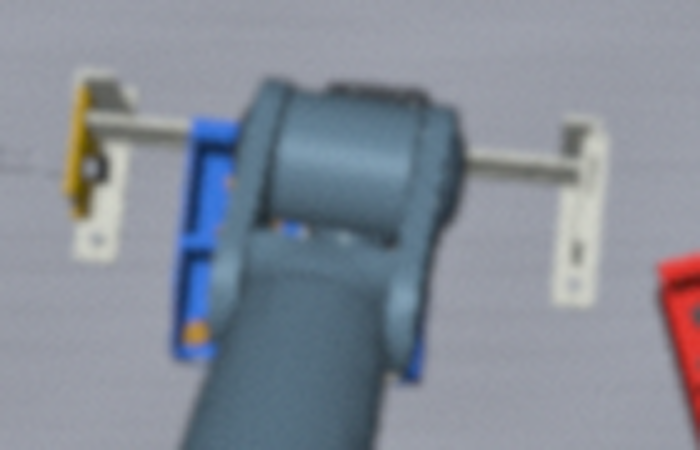

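jog_arm(
  increments=[
    [[0.1,1.2,0],0],
    [[0.2,2.4,0],0],
    [[0.3,3.6,0],0],
    [[0.4,4.8,0],0],
    [[0.5,6,0],0],
    [[0.6,7.2,0],0],
    [[0.7,8.4,0],0],
    [[0.8,9.6,0],0],
    [[0.9,10.8,0],0],
    [[1,12,0],0],
  ],
)

```text
t: 20.08
tool_pos: [0.5169, 0.0453, 0.1001]
orientation: [2.313, 2.12, -0.0]
contact_force: [-1.6, -3.3, -1.6]
width: 0.0077
```

```bash
python3 -c "
from h import *
rk()"
```

```text
t 20.075 xy [-76.33 -23.88] z 100.05 yaw -4.99 F [-1.34 -3.4 ] -1.62 M [-0.603  0.161 -0.074] w 0.0077
```

jog_arm(
  increments=[
    [[0.1,1.2,0],0],
    [[0.2,2.6,0],0],
    [[0.3,4,0],0],
    [[0.5,5.4,0],0],
    [[0.6,6.8,0],0],
    [[0.7,8.2,0],0],
    [[0.8,9.6,0],0],
    [[1,11,0],0],
    [[1.1,12.4,0],0],
    [[1.2,13.8,0],0],
    [[1.3,15.2,0],0],
    [[1.4,16,0],0],
  ],
)

```text
t: 21.58
tool_pos: [0.5183, 0.0614, 0.1001]
orientation: [2.313, 2.12, -0.0]
contact_force: [0.1, -3.0, -1.7]
width: 0.0077
```

Run:
```python
from h import *
rk()
p=camera("side"); overlay(p,[],240,110,150,140,4,"pics/f1_side.png")
p=camera("top"); overlay(p,[],210,140,140,90,5,"pics/f1_top.png")
```

```text
t 21.575 xy [-76.29  -7.75] z 100.05 yaw -4.99 F [ 0.33 -2.97] -1.72 M [-0.62   0.06  -0.146] w 0.0077
```

View pics/f1_side.png

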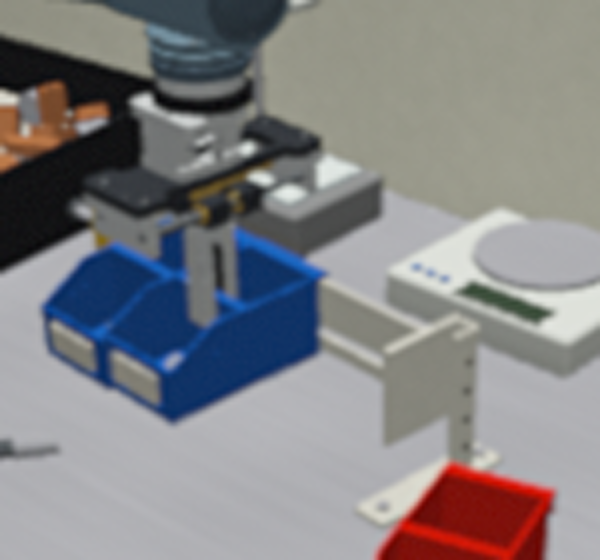

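View pics/f1_top.png

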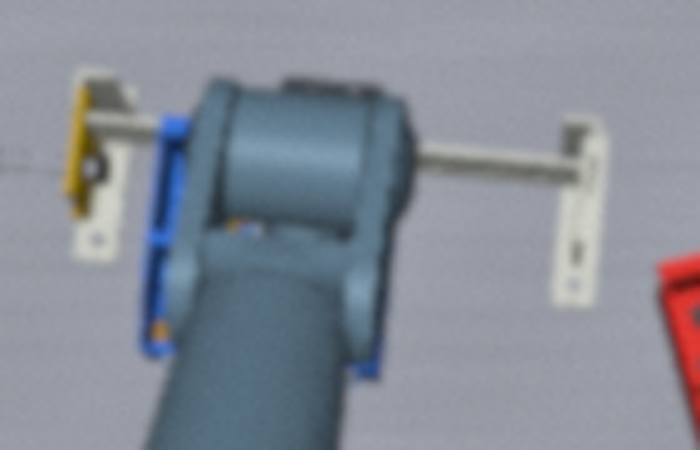

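jog_arm(
  increments=[
    [[0.1,1.2,0],0],
    [[0.2,2.6,0],0],
    [[0.3,4,0],0],
    [[0.5,5.4,0],0],
    [[0.6,6.8,0],0],
    [[0.7,8.2,0],0],
    [[0.8,9.6,0],0],
    [[1,11,0],0],
    [[1.1,12.4,0],0],
    [[1.2,13.8,0],0],
    [[1.3,15.2,0],0],
    [[1.4,16,0],0],
  ],
)

```text
t: 23.18
tool_pos: [0.5198, 0.0776, 0.1001]
orientation: [2.313, 2.12, 0.0]
contact_force: [0.6, -2.1, -2.1]
width: 0.0077
```

Run:
```python
from h import *
rk()
p=camera("top"); overlay(p,[],210,140,140,90,5,"pics/f2_top.png")
```

```text
t 23.175 xy [-76.26   8.51] z 100.08 yaw -4.99 F [ 0.79 -2.  ] -2.06 M [-0.754 -0.015 -0.174] w 0.0077
```

View pics/f2_top.png

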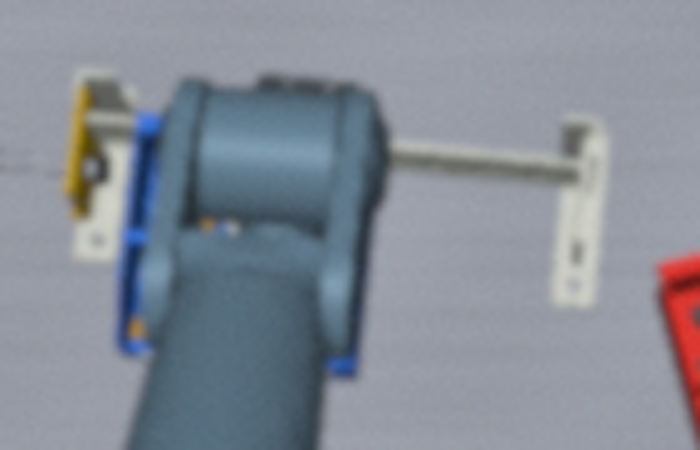

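jog_arm(
  increments=[
    [[0.1,1.2,0],0],
    [[0.2,2.4,0],0],
    [[0.3,3.6,0],0],
    [[0.4,4.8,0],0],
    [[0.5,6,0],0],
    [[0.6,7.2,0],0],
    [[0.7,8.4,0],0],
    [[0.8,9.4,0],0],
    [[0.9,10,0],0],
  ],
)

```text
t: 24.35
tool_pos: [0.5206, 0.0877, 0.1]
orientation: [2.313, 2.12, 0.0]
contact_force: [0.8, -3.5, -2.6]
width: 0.0078
```

Run:
```python
from h import *
rk()
p=camera("top"); overlay(p,[],210,140,140,90,5,"pics/f3_top.png")
```

```text
t 24.35 xy [-76.28  18.68] z 100.05 yaw -4.99 F [ 1.12 -3.45] -2.59 M [-0.74   0.    -0.141] w 0.0078
```

View pics/f3_top.png

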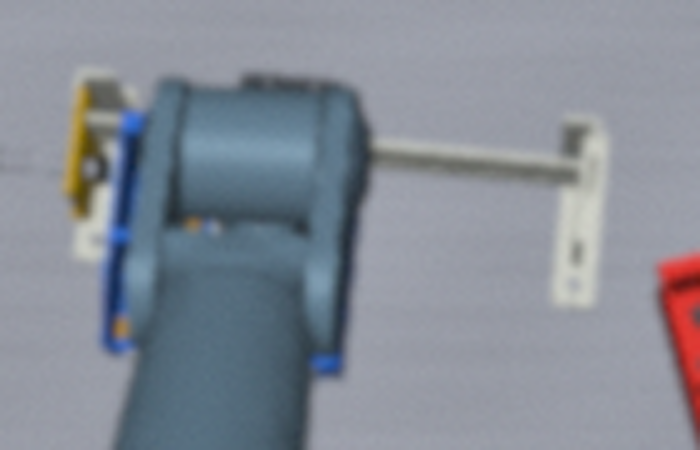

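jog_arm(
  increments=[
    [[0.1,0.8,0],0],
    [[0.1,1.6,0],0],
    [[0.2,2.4,0],0],
    [[0.2,2.4,0],0],
  ],
)

```text
t: 24.9
tool_pos: [0.5209, 0.0903, 0.1]
orientation: [2.313, 2.12, 0.001]
contact_force: [-0.2, -2.4, -3.0]
width: 0.0081
```

jog_arm(
  increments=[
    [[0.1,0.6,0],0],
    [[0.1,1,0],0],
    [[0.1,1,0],0],
  ],
)

```text
t: 25.28
tool_pos: [0.521, 0.0914, 0.1]
orientation: [2.313, 2.12, 0.001]
contact_force: [0.1, -2.1, -3.0]
width: 0.0077
```

jog_arm(
  increments=[
    [[0.1,0.6,0],0],
    [[0.1,1,0],0],
    [[0.1,1,0],0],
  ],
)

```text
t: 25.65
tool_pos: [0.521, 0.0924, 0.1]
orientation: [2.313, 2.12, 0.001]
contact_force: [0.1, -2.8, -1.1]
width: 0.0081
```

Run:
```python
from h import *
rk()
```

```text
t 25.65 xy [-76.28  23.4 ] z 100.03 yaw -4.98 F [ 0.37 -2.79] -1.13 M [-0.695 -0.011 -0.183] w 0.0081
```

jog_arm(
  increments=[
    [[0.1,0.6,0],0],
    [[0.1,1,0],0],
    [[0.1,1,0],0],
  ],
)

```text
t: 26.02
tool_pos: [0.5212, 0.0935, 0.1]
orientation: [2.313, 2.12, 0.001]
contact_force: [-0.8, -1.6, -2.0]
width: 0.0077
```

jog_arm(
  increments=[
    [[0.1,0.6,0],0],
    [[0.1,1,0],0],
    [[0.1,1,0],0],
  ],
)

```text
t: 26.4
tool_pos: [0.5213, 0.0946, 0.1]
orientation: [2.313, 2.12, 0.001]
contact_force: [-1.1, -3.4, -2.8]
width: 0.0079
```

Run:
```python
from h import *
rk()
p=camera("top"); overlay(p,[],210,140,140,90,5,"pics/f4_top.png")
```

```text
t 26.4 xy [-76.25  25.52] z 100.02 yaw -4.98 F [-0.79 -3.51] -2.82 M [-0.692 -0.042 -0.155] w 0.0079
```

View pics/f4_top.png

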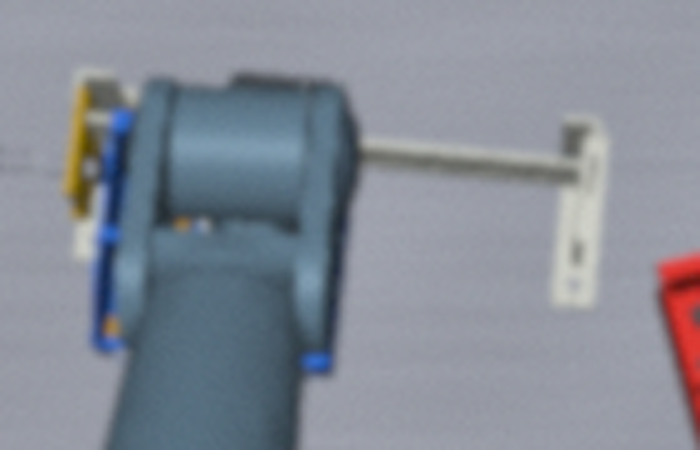

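jog_arm(
  increments=[
    [[0.1,0.6,0],0],
    [[0.1,1,0],0],
    [[0.1,1,0],0],
  ],
)

```text
t: 26.82
tool_pos: [0.5214, 0.0956, 0.1]
orientation: [2.313, 2.12, 0.001]
contact_force: [-0.3, -2.8, -1.1]
width: 0.008
```

jog_arm(
  increments=[
    [[0.1,0.6,0],0],
    [[0.1,1,0],0],
    [[0.1,1,0],0],
  ],
)

```text
t: 27.2
tool_pos: [0.5215, 0.0967, 0.1001]
orientation: [2.313, 2.12, 0.001]
contact_force: [-0.2, -3.6, -1.5]
width: 0.0079
```

Run:
```python
from h import *
rk()
```

```text
t 27.2 xy [-76.23  27.65] z 100.05 yaw -4.97 F [ 0.16 -3.63] -1.49 M [-0.706  0.019 -0.136] w 0.0079
```

jog_arm(
  increments=[
    [[0.1,0.6,0],0],
    [[0.1,1,0],0],
    [[0.1,1,0],0],
  ],
)

```text
t: 27.58
tool_pos: [0.5215, 0.0976, 0.1]
orientation: [2.313, 2.12, 0.001]
contact_force: [-0.2, -3.9, -1.7]
width: 0.0078
```

jog_arm(
  increments=[
    [[0.1,0.6,0],0],
    [[0.1,1,0],0],
    [[0.1,1,0],0],
  ],
)

```text
t: 27.95
tool_pos: [0.5216, 0.0981, 0.1]
orientation: [2.313, 2.12, -0.001]
contact_force: [-1.0, -5.7, -0.8]
width: 0.008
```

Run:
```python
from h import *
rk()
```

```text
t 27.95 xy [-76.25  29.09] z 100.04 yaw -4.97 F [-0.47 -5.76] -0.76 M [-1.155  0.183 -0.18 ] w 0.008
```

jog_arm(
  increments=[
    [[0.1,0.7,0],0],
    [[0.1,1,0],0],
    [[0.1,1,0],0],
    [[0.1,1,0],0],
  ],
)

```text
t: 28.45
tool_pos: [0.5215, 0.0983, 0.1]
orientation: [2.312, 2.12, -0.003]
contact_force: [-2.3, -6.8, -1.1]
width: 0.0075
```

Run:
```python
from h import *
rk()
```

```text
t 28.45 xy [-76.31  29.27] z 100.04 yaw -4.97 F [-1.69 -7.01] -1.06 M [-1.23  0.14 -0.12] w 0.0075
```

jog_arm(
  increments=[
    [[0,0.4,0],0],
    [[0,0.4,0],0],
    [[0,0.4,0],0],
    [[0,0.4,0],0],
    [[0,0.4,0],0],
  ],
  jaw=40,
)

```text
t: 29.08
tool_pos: [0.5216, 0.0988, 0.1001]
orientation: [2.312, 2.12, -0.002]
contact_force: [-0.0, -0.4, -0.4]
width: 0.0401
```

Run:
```python
from h import *
rk()
p=camera("side"); overlay(p,[],240,110,150,140,4,"pics/h_side.png")
```

```text
t 29.075 xy [-76.24  29.79] z 100.12 yaw -4.96 F [ 0.03 -0.43] -0.36 M [-0.117  0.034  0.007] w 0.0401
```

View pics/h_side.png

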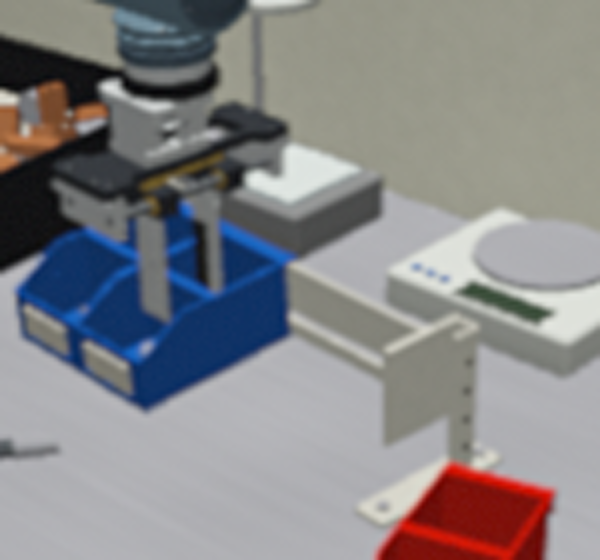

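jog_arm(
  increments=[
    [[0,0,10],0],
    [[0,0,30],0],
    [[0,0,60],0],
    [[0,0,100],0],
    [[0,-10,120],0],
    [[-20,-60,125],0],
    [[-40,-110,125],0],
    [[-60,-160,125],0],
    [[-80,-210,125],0],
    [[-80,-230,125],0],
    [[-80,-230,125],0],
  ],
)

```text
t: 30.5
tool_pos: [0.4415, -0.1323, 0.2259]
orientation: [2.314, 2.116, -0.002]
contact_force: [0.3, 0.4, -0.0]
width: 0.0395
```

Run:
```python
from h import *
rk()
for c,(u,v,w,h) in [("top",(210,140,140,90)),("side",(230,130,120,110))]:
    p=camera(c); overlay(p,[],u,v,w,h,5,f"pics/k_{c}.png")
    for n in ["new_bin_center","hung_bin_center","red_bin_center"]:
        print(c,n,[(world(p,x["at"]).round(4).tolist(),round(x["p"],2)) for x in tip_of(p,n)[:3]])
```

```text
t 30.5 xy [-135.96 -207.37] z 225.85 yaw -5.12 F [0.23 0.37] -0.03 M [-0.022  0.083 -0.009] w 0.0395
top new_bin_center [([0.5214, 0.1005, 0.0901], 0.86)]
top hung_bin_center [([0.5317, 0.1841, 0.0931], 0.74)]
top red_bin_center [([0.4522, -0.2281, 0.036], 0.56)]
side new_bin_center [([0.5205, 0.0999, 0.0896], 0.87)]
side hung_bin_center [([0.5313, 0.1796, 0.089], 0.85)]
side red_bin_center [([0.4539, -0.2295, 0.0371], 0.87)]
```

View pics/k_top.png

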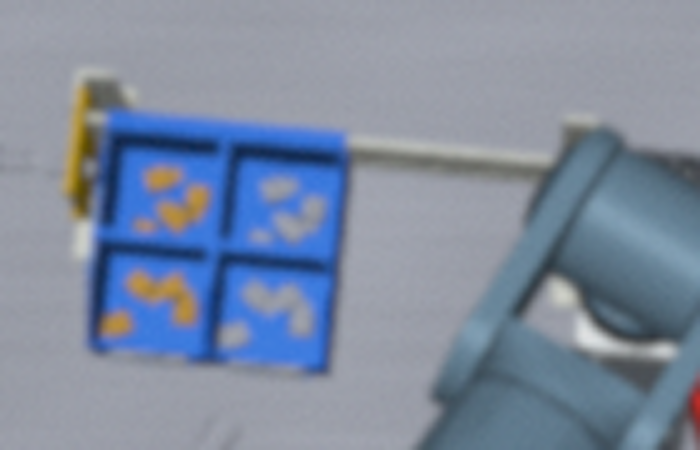

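View pics/k_side.png

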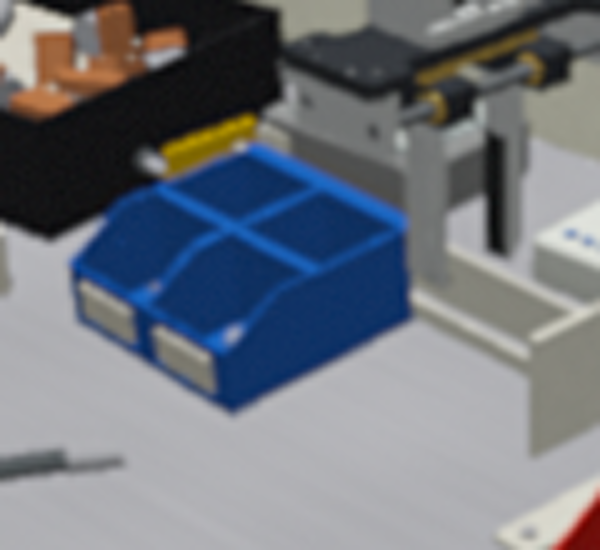

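Run:
```python
from h import *
print(finish_job()); rk()
```

```text
the job is handed in; nothing more can be done
None
the job is handed in; nothing more can be done
```

I hung the new bin on the rail beside the first one, slid the pair up against the yellow stop, let go and handed the job in at about 30.6 s. I have no verdict on whether it passed.

- **Hooking:** I touched the lip against the rail's front face to find its position. The first lowering landed the flange on top of the rail, at about 5 N. I had taken the flange's inner face for its outer one. I raised the bin, moved about 2 mm further in, and it then went fully down without resistance.
- **Sliding:** I pushed at about 8–12 mm/s. The push stayed at about 2–4 N with both bins moving, then rose to about 7 N on the buffer, with the arm barely advancing. I stopped there and opened the jaws. The highest wrist force I read was about 7 N, below the 15 N bin-to-bin limit, though I only read it at the end of each move.
- **Last checks:** After I backed away, both cameras showed the bins side by side, square on the rail and against the stop. The networks placed their centres 80–84 mm apart at heights of 89–93 mm, and the red bin within about 4 mm of its first readings.
- **Not checked:** I could not measure how hard the pair bears on the buffer after release. I infer that it still does, because friction should hold the pair where I left it. I did not re-measure the other things on the bench, though nothing came near them.

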